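# Time the tape-feed pulley and bolt it

### The job

On the tape-feed drive, turn the toothed pulley clockwise by its rim until the red mark engraved on the rim faces the fixed red pointer. Then push the orange-tabbed locking bolt towards the pulley until its nose is felt to seat fully home in the pulley's notch, without ever forcing it, and leave everything released with the mark still at the pointer. Do not disturb the other things on the bench.

Things in the scene. Friction and masses are not known exactly. Their poses are not given: they have to be found in the camera images.
- drive: Fixed drive unit; origin on the table under the pulley's upright axis. x points level to the fixed pointer, z up, y is the way the locking bolt is pushed home. Dark base plate, 12 mm thick, x -90 to 135 mm, y -180 to 80 mm. Nothing stands above the plate on the -x and +y sides of the pulley, so there is room for fingers there
- axis_top (a point): On the pulley's axis, level with the rim's top, 74 mm above the table. The silver-grey rim wall stands up all round: outside radius 56 mm, inside 46 mm (10 mm thick). Floor inside 52 mm below its top, hub radius 14 mm rising 12 mm from it. Outside, a ring of teeth of radius 60 mm lies from 38 mm below the rim's top down. Grip the wall from above, fingertips 28 to 34 mm below its top
- mark (a point): Red mark engraved across the top of the rim wall (10 by 4 mm), running down its outside too; this point is mid-wall at the top, 51 mm from the axis. It faces the pointer when straight along drive's x from the axis. The pulley turns with an even drag of about 6 N at the rim and stays where it is left
- pointer_tip (a point): Tip of the fixed red pointer, just outside the rim, 62 mm from the pulley's axis, 72 mm above the table. Its aluminium post stands 87 to 103 mm from the axis; nothing of it is higher than 72 mm
- pulley (a joint): Turn of the pulley, rad: 0 with the mark exactly at the pointer, growing anticlockwise seen from above. Starts at 0.6 to 2.0, so it is turned clockwise
- notch (a point): Mid-height of the one notch in the tooth ring, 90 degrees clockwise of the mark, 60 mm from the axis and 25 mm above the table: a V of 90 degrees, 16 mm wide at its mouth, open outwards. Pushed in, the bolt's round nose (10 mm diameter) draws the pulley exactly into line, if the mark was turned to within about 5 mm of the pointer
- bolt (a joint): Travel of the locking bolt, m: 0 withdrawn (start), growing along drive's y towards the pulley. About 4 N of friction; stays where it is left. The length of its nose, hidden in the housing, is set by a screw and not known: home in the notch may come anywhere from 14 to 30 mm and must be felt. The push is 4 to 10 N on the way in and climbs steeply once home; pushing over 25 N is forcing it
- tab (a point): Middle of the bolt's upright orange tab: 36 mm wide (drive's x), 10 mm thick (drive's y), from 33 mm above the table to its top at 77 mm; this point is 65 mm above the table, at drive's y = -158 mm when withdrawn. Push its outer face (away from the pulley) or pinch it across its thickness. Clear behind and beside it; the bolt's housing (drive's y -65 to -115 mm) is 40 mm high
- spare_pulley: Bystander: small loose steel pulley, 38 mm diameter, 28 mm high, on the drive's base plate at about x 95 to 105, y -130 to -115 mm in drive's frame; origin at its underside
- screwdriver: Bystander: screwdriver lying on the table beside the drive; origin underneath it, x along its length
- wrench: Bystander: steel wrench lying on the table
- mouse: Bystander: grey computer mouse, 105 by 62 by 35 mm
- bottle: Bystander: white bottle with blue cap, 44 mm diameter, 100 mm high, standing
- tape_reel: Bystander: white tape reel lying flat, 90 mm diameter, 14 mm high
- board: Bystander: copper-coloured circuit board, 100 by 70 by 8 mm, lying flat

How it is judged:
By the outcome, as a careful person would: the job done as asked, in the order asked, and still so for the second after the job is handed in, with the robot touching nothing.
It also fails if it takes over 64 s, if anything falls off the work surface, if the arm or the gripper's body presses on something with over 40 N, if the wrist force passes 120 N, or if a joint passes its speed limit or range.

### The arm

A 6-joint arm with a two-finger parallel gripper is mounted at the origin on the work surface. World frame = base frame: x ahead of the robot, y to its left, z up, the work surface at z = 0. Lengths are in m, angles in rad, forces in N, time in s.
With the tool pointing down it reaches from about 0.325 to 0.775 m from the base axis. Payload 5.5 kg.
Tool frame: the origin (TCP) lies midway between the tips of the shut fingers; the grasp point (between the pads) lies 19 mm behind it; z points along the fingers, y is the line along which they close (so a half turn about z gives the same grasp; the last joint's range is limited). The gripper opens to 88 mm and grips with 3 to 60 N. Pads are 20 mm wide; open, the fingers measure 115 mm over their backs; the gripper's body (75 mm by 178 mm) begins 61 mm behind the grasp point.
Start: joints at [-0.057, 0.091, 1.231, -0, 1.82, -0.057], TCP at [0.6, -0, 0.223] pointing down, gripper open.
Joint ranges: [-2.87, 2.87], [-0.86, 2.18], [0.17, 2.46], [-1.51, 4.65], [0.06, 2.69], [-2.65, 2.65]. Speed limits (rad/s): [2.57, 2.57, 3.01, 3.14, 3.14, 3.14].

### API

Orientations are given as a unit quaternion [x, y, z, w].
In Python, from rig import manip gives the robot as it stands.
- The arm moves only by the tool carry_out, never from a script. Its argument "commands" is a list of rows, each an object of numbers: "gripper": the opening, from 0 (shut) to 1 (fully open); "tx", "ty", "tz": the shift along the tool's x, y, z in cm; "rx", "ry", "rz": the turn, a rotation vector about the tool's x, y, z in degrees. A call has 1 to 12 rows; each row is the pose to reach, as a shift and turn from the pose commanded when the call began, along the tool's axes at that moment; what a row does not reach only later rows make up. A row lasts 1/8 s, in which the tool goes at most 62.5 mm and 10.7 degrees, less where a joint would pass 70% of its speed; a pose out of reach is approached as far as the arm can. A call with a gripper value outside its range is refused whole. The fingers move at their own pace and stop on an object; the grip force is fixed at half the most. Time passes only in rows, so rows that repeat a pose let the fingers close. It gives the time, the measured TCP pose, the force, the opening and the grip force at its end, in the units of the state.
- manip.observe(): the state, without advancing time (a new reading comes with each control period).
- manip.get_image(name): name is "scene" or "side" or "wrist"; returns the picture (480x640x3 uint8, red, green, blue); there is no depth.
- manip.camera_model(name): a dict with "mtx" (3x3 intrinsics, pixels), "R" (3x3) and "t" (3): a world point X has camera coordinates R X + t; the wrist camera has in their place "hand_eye" (4x4, takes a point from camera to tool coordinates, whose origin is the TCP and whose axes are the flange's). Camera axes: x right, y down, z forward; pixel columns grow to the right and rows downward; lengths in m; the calibration is good to about 2 mm. A picture is of the moment at which its call begins: read the wrist's pose just before it. camera_model takes no time and is no camera call.
- manip.finish_job(): hands the job in; it is judged then, once.
The state is a dict: "t": time; "q": joint angles; "qvel": joint speeds; "joint_efforts": joint torques, N m; "tool_pos": TCP position; "eef_rot": TCP orientation; "ft_force": force on the tool from outside, world axes, zero at the start; "moment": the same for the moment, N m; "grip_width": opening from 0.0 (shut) to 1.0 (fully open); "finger_force": force on a finger pad.
Only numpy, scipy, OpenCV 4.12 (cv2) and the standard library are available. Lean on these libraries where they do the work, as an engineer would, in place of code of your own. Each camera call takes 0.05 s, during which the arm holds its last target. There are 200 camera calls.

## Working session

There is one attempt and no reset: what is moved stays moved. The work goes in short steps, Python scripts to look and compute and a tool call to move; the robot and the scene stay as the last step left them, time stands still between calls to the robot, and variables do not carry over. Pictures are saved under pics/ and viewed, at most 10 in all, crops included, and the job is handed in when it is done.

Besides the shell and the picture viewer there is one more tool, called as name(argument=value, ...) on one line, values as JSON. carry_out: Moves the arm, as the interface text tells. Its arguments: {"type":"object","properties":{"commands":{"type":"array"}},"required":["commands"]}

```bash
mkdir -p pics
python3 - <<'E'
from rig import manip
import cv2
for n in("scene","side"):
    im=manip.get_image(n); cv2.imwrite(f"pics/{n}0.png",im[:,:,::-1])
    m=manip.camera_model(n); print(n,m["mtx"].tolist(),(-m["R"].T@m["t"]).round(3),m["R"][2].round(2))
print(manip.observe())
print(manip.camera_model("wrist"))
E
```

```text
scene [[612.6553103160982, 0.0, 321.0920975760986], [0.0, 612.6553103160982, 240.73312139875594], [0.0, 0.0, 1.0]] [1.007 0.722 0.879] [-0.38 -0.65 -0.66]
side [[624.4120446617322, 0.0, 329.9085707853731], [0.0, 624.4120446617322, 250.37448363585403], [0.0, 0.0, 1.0]] [-0.063 -0.971  1.057] [ 0.41  0.62 -0.67]
{'t': 0.1, 'q': array([-5.66963277e-02,  9.17981318e-02,  1.23175684e+00, -3.73137779e-06,
        1.81981239e+00, -5.66921576e-02]), 'qvel': array([ 0.00024055, -0.00243684, -0.00223605,  0.00140666, -0.00107634,
        0.00122822]), 'joint_efforts': array([ 2.46603209e-03, -4.47854412e+01, -4.07573140e+01,  6.99365954e-02,
        2.83264846e-02, -6.35370566e-05]), 'tool_pos': array([5.99731504e-01, 1.43997414e-05, 2.21616110e-01]), 'eef_rot': array([ 7.07108301e-01,  7.07104704e-01, -5.92242116e-04, -6.60796617e-04]), 'ft_force': array([0.00958164, 0.85892473, 0.02671146]), 'moment': array([-0.01119952,  0.00855704,  0.02454807]), 'finger_force': 0.0, 'grip_width': 0.9956024320329242}
{'mtx': array([[346.50621949,   0.        , 320.71829426],
       [  0.        , 346.50621949, 238.32756785],
       [  0.        ,   0.        ,   1.        ]]), 'hand_eye': array([[-4.18122607e-04, -9.63553524e-01, -2.67515294e-01,
         7.34929815e-02],
       [ 9.99999431e-01, -1.40227963e-04, -1.05790296e-03,
        -9.67060386e-04],
       [ 9.81833001e-04, -2.67515584e-01,  9.63553033e-01,
        -1.61155015e-01],
       [ 0.00000000e+00,  0.00000000e+00,  0.00000000e+00,
         1.00000000e+00]])}
```

View pics/scene0.png

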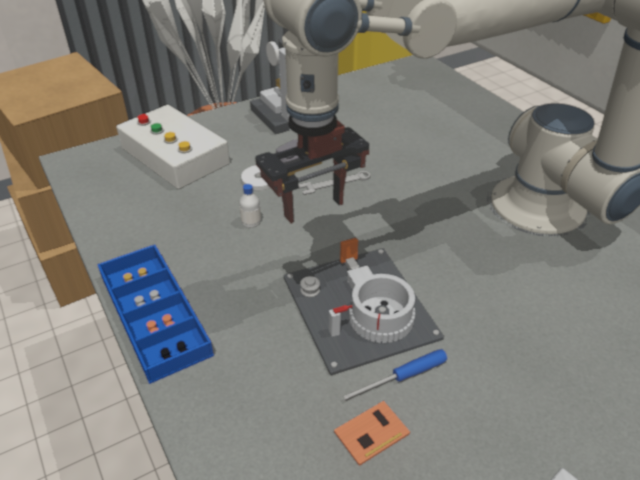

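View pics/side0.png

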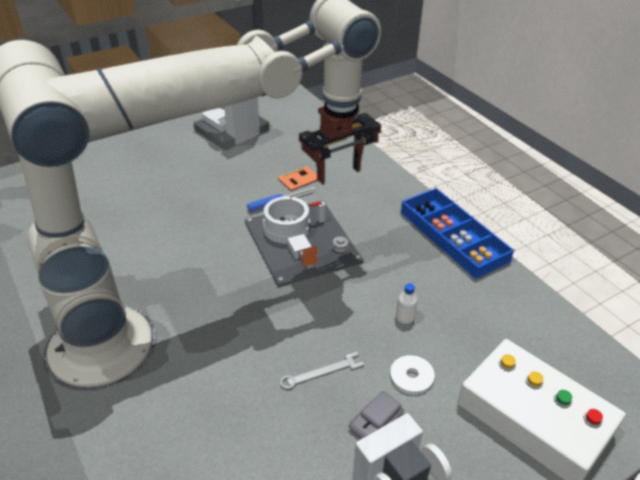

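The scene view shows the drive with the pulley at about (383,300), the pointer at (340,309), the mark at about (379,320) and the tab at (349,250). In the side view the pulley is at (286,218) and the tab at (308,256).

```bash
cat > h.py <<'E'
from rig import manip
import cv2, numpy as np
from scipy.spatial.transform import Rotation as Ro
def cam(n):
    m=manip.camera_model(n)
    if n!="wrist": return m["mtx"],m["R"].T,-m["R"].T@m["t"]
    s=manip.observe(); T=np.eye(4); T[:3,:3]=Ro.from_quat(s["eef_rot"]).as_matrix(); T[:3,3]=s["tool_pos"]
    A=T@m["hand_eye"]; return m["mtx"],A[:3,:3],A[:3,3]
def plane(c,uv,z):
    K,R,o=c; uv=np.atleast_2d(np.float64(uv)); d=np.c_[uv,np.ones(len(uv))]@np.linalg.inv(K).T@R.T
    return o+d*((z-o[2])/d[:,2])[:,None]
def proj(c,X):
    K,R,o=c; p=(np.atleast_2d(X)-o)@R@K.T; return p[:,:2]/p[:,2:]
def shot(n,f=None):
    c=cam(n); im=manip.get_image(n)[:,:,::-1].copy()
    if f: cv2.imwrite(f"pics/{f}.png",im)
    return c,im
def red(im):
    h=cv2.cvtColor(im,cv2.COLOR_BGR2HSV); return (((h[...,0]<6)|(h[...,0]>174))&(h[...,1]>150)&(h[...,2]>80)).astype(np.uint8)
def orange(im):
    h=cv2.cvtColor(im,cv2.COLOR_BGR2HSV); return ((h[...,0]>=6)&(h[...,0]<16)&(h[...,1]>150)&(h[...,2]>60)).astype(np.uint8)
def blobs(m,amin=12):
    n,l,s,c=cv2.connectedComponentsWithStats(m); return [(c[i].round(1).tolist(),s[i].tolist()) for i in range(1,n) if s[i,4]>=amin]
E
python3 - <<'E'
from h import *
for n,uv in(("scene",(383,290)),("side",(286,210))): print(n,plane(cam(n),uv,.074).round(3))
print(plane(cam("scene"),[(350,306),(381,316),(349,241)],.074).round(3))
c,im=shot("wrist","w0")
E
```

```text
scene [[0.515 0.104 0.074]]
side [[0.522 0.112 0.074]]
[[ 0.588  0.107  0.074]
 [ 0.554  0.155  0.074]
 [ 0.496 -0.042  0.074]]
```

View pics/w0.png

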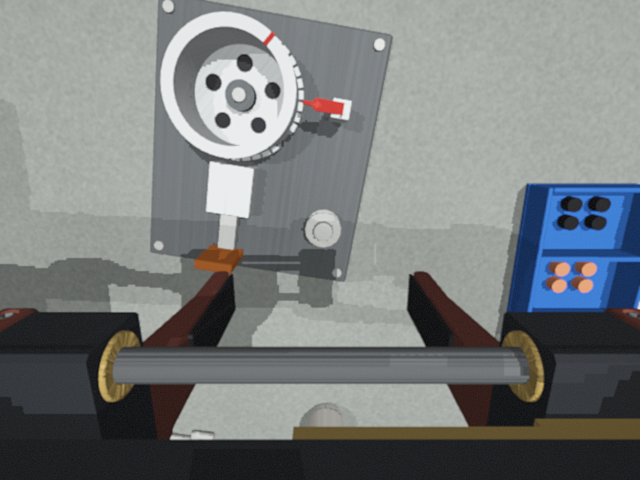

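The wrist view shows the rim centred near (232,87), the mark at (269,39), the pointer tip at (303,103), the tab at (218,259) and the spare pulley at (323,228). Next I'll measure these.

Run:
```python
from h import *
c=cam("wrist"); im=cv2.imread("pics/w0.png")
r=red(im); r[330:]=0; print(blobs(r,8))
o=orange(im); o[290:]=0;o[:,300:]=0; print(blobs(o))
h=cv2.cvtColor(im,cv2.COLOR_BGR2HSV)
w=((h[...,1]<25)&(h[...,2]>215)).astype(np.uint8); w[165:]=0; w[:,:150]=0;w[:,330:]=0
cn=max(cv2.findContours(w,cv2.RETR_EXTERNAL,cv2.CHAIN_APPROX_NONE)[0],key=cv2.contourArea)[:,0]
P=plane(c,cn,.074)[:,:2]
from scipy.optimize import least_squares
f=least_squares(lambda p:np.hypot(*(P-p[:2]).T)-p[2],[.53,.11,.056],loss="soft_l1",f_scale=.001)
print("rim",f.x, np.median(abs(f.fun)),len(P))
ax=f.x[:2]
# mark on rim top: red pixels with radius 46..56
ys,xs=np.nonzero(r); Q=plane(c,np.c_[xs,ys],.074)[:,:2]; rr=np.hypot(*(Q-ax).T)
m=Q[(rr<.0565)&(rr>.045)]; print("mark",m.mean(0),len(m),np.hypot(*(m.mean(0)-ax)))
Z=plane(c,np.c_[xs,ys],.072)[:,:2]; z=np.hypot(*(Z-ax).T); k=(z>.0585); p=Z[k][np.argmin(z[k])]; print("tip",p,z[k].min())
pm=Z[k].mean(0); print("ptr mean",pm)
ang=lambda v:np.degrees(np.arctan2(v[1]-ax[1],v[0]-ax[0]))
print(ang(m.mean(0)),ang(p),ang(pm))
S=plane(c,[(168,6),(379,44),(159,245),(337,272)],.012)[:,:2]; print(S)
print("edge dirs",[np.degrees(np.arctan2(*(S[b]-S[a])[::-1])) for a,b in((0,1),(2,3),(2,0),(3,1))])
x,y=np.nonzero(o)[::-1]; cc=cv2.boxPoints(cv2.minAreaRect(np.c_[x,y].astype(np.float32))); print(cc, plane(c,cc,.077)[:,:2])
cv2.imwrite("pics/crop.png",cv2.resize(im[0:290,140:400],None,fx=2,fy=2,interpolation=cv2.INTER_NEAREST))
```

```text
[([268.5, 38.5], [264, 33, 10, 12, 42]), ([325.4, 105.7], [303, 98, 40, 16, 373])]
[([218.3, 259.4], [195, 245, 48, 29, 910])]
rim [0.5237821 0.1150367 0.0489248] 0.005952341893027277 924
mark [0.55666983 0.15320126] 42 0.05037992361920391
tip [0.5834463  0.10677682] 0.06023323082358186
ptr mean [0.60223413 0.10309575]
49.24738926590421 -7.88189237456609 -8.654389565350357
[[ 0.45502306  0.19656188]
 [ 0.65420157  0.16436289]
 [ 0.41725862 -0.03724622]
 [ 0.61667967 -0.06934895]]
edge dirs [np.float64(-9.182932128900932), np.float64(-9.144996515563237), np.float64(80.82488693564164), np.float64(80.87912678380897)]
[[193.75677 267.45947]
 [197.94595 242.32436]
 [242.86487 249.81085]
 [238.67569 274.94598]] [[ 0.47903398 -0.03983917]
 [ 0.48531283 -0.01526245]
 [ 0.52622861 -0.02246379]
 [ 0.52076348 -0.04733384]]
```

View pics/crop.png

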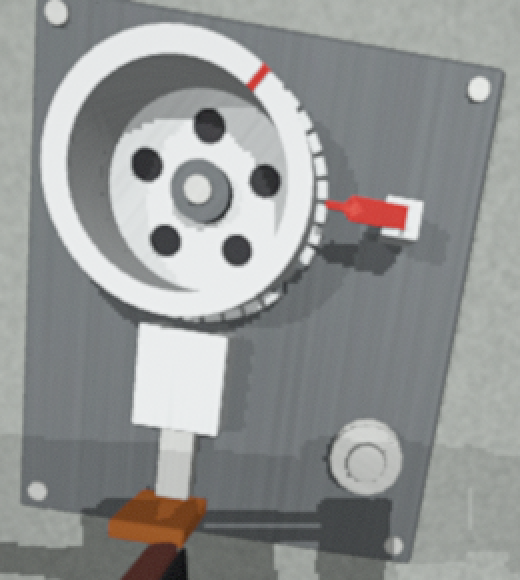

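Axis is about (0.522, 0.1166), drive heading is −9.15° and the mark is at about +56°. The pointer tip, plate screws and radii all agree. I'll grip at drive angle 160° and start by moving above that point.

carry_out(commands=[{"tx": 3.5,"ty": -3.0,"tz": 1,"rz": 7,"gripper": 0.5},{"tx": 7,"ty": -6.1,"tz": 3,"rz": 15,"gripper": 0.5},{"tx": 10.5,"ty": -9.2,"tz": 6,"rz": 22,"gripper": 0.5},{"tx": 14.14,"ty": -12.25,"tz": 9,"rz": 29.15,"gripper": 0.5},{"tx": 14.14,"ty": -12.25,"tz": 11,"rz": 29.15,"gripper": 0.5},{"tx": 14.14,"ty": -12.25,"tz": 11,"rz": 29.15,"gripper": 0.5},{"tx": 14.14,"ty": -12.25,"tz": 11,"rz": 29.15,"gripper": 0.5}])

```text
invalid input at $.commands[0]: expected keys gripper, tx, ty, tz, rx, ry, rz
```

Run:
```python
from h import *
c,im=shot("wrist","w1"); s=manip.observe(); R=Ro.from_quat(s["eef_rot"]).as_matrix()
print(s["t"],s["tool_pos"],np.degrees(np.arctan2(R[1,1],R[0,1])),s["grip_width"],s["ft_force"],s["q"])
```

```text
0.2 [5.99842460e-01 2.43844378e-05 2.21897654e-01] -0.00013465710551381011 1.0012213387168254 [-0.80501804  0.23466404 -0.31875643] [-5.66857213e-02  9.16646652e-02  1.23139977e+00  2.55213747e-05
  1.81978447e+00 -5.66770375e-02]
```

View pics/w1.png

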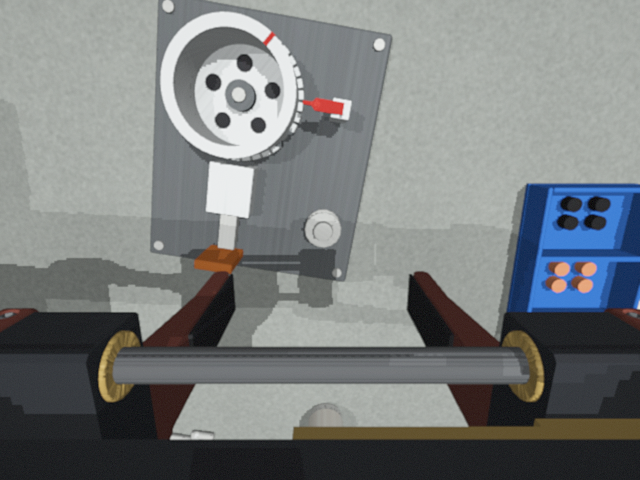

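The call was refused because every row needs all the keys, so the view is unchanged. Resending it in full.

carry_out(commands=[{"tx": 3.5,"ty": -3.0,"tz": 1,"rx": 0,"ry": 0,"rz": 7,"gripper": 0.5},{"tx": 7,"ty": -6.1,"tz": 3,"rx": 0,"ry": 0,"rz": 15,"gripper": 0.5},{"tx": 10.5,"ty": -9.2,"tz": 6,"rx": 0,"ry": 0,"rz": 22,"gripper": 0.5},{"tx": 14.14,"ty": -12.25,"tz": 9,"rx": 0,"ry": 0,"rz": 29.15,"gripper": 0.5},{"tx": 14.14,"ty": -12.25,"tz": 11,"rx": 0,"ry": 0,"rz": 29.15,"gripper": 0.5},{"tx": 14.14,"ty": -12.25,"tz": 11,"rx": 0,"ry": 0,"rz": 29.15,"gripper": 0.5},{"tx": 14.14,"ty": -12.25,"tz": 11,"rx": 0,"ry": 0,"rz": 29.15,"gripper": 0.5}])

```text
t: 1.08
tool_pos: [0.4787, 0.1406, 0.1137]
eef_rot: [0.862, 0.506, 0.001, 0.0]
ft_force: [-0.8, 0.2, 0.7]
grip_width: 0.499
finger_force: 0.0
```

Run:
```python
from h import *
c,im=shot("wrist","w2"); s=manip.observe(); R=Ro.from_quat(s["eef_rot"]).as_matrix()
print(s["t"],s["tool_pos"],np.degrees(np.arctan2(R[1,1],R[0,1])),s["grip_width"],s["ft_force"],s["q"])
```

```text
1.125 [0.47883966 0.14064127 0.11401059] -29.20509272079978 0.5008831450581014 [-0.30648751 -0.35847842 -1.00534826] [ 2.17643656e-01 -1.79158318e-01  1.68506797e+00 -2.07072051e-04
  1.63367357e+00  7.27354495e-01]
```

View pics/w2.png

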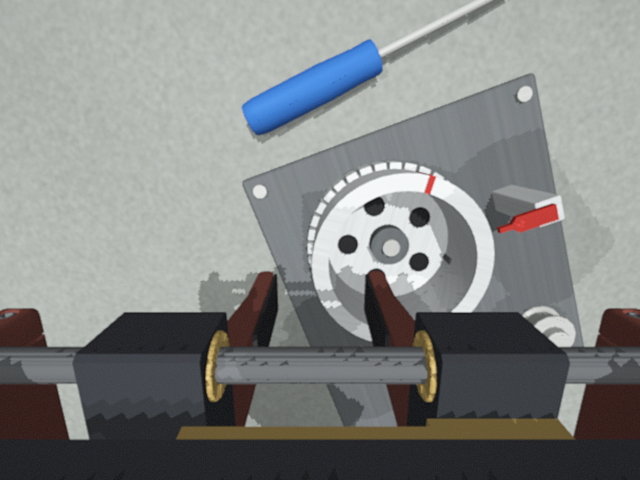

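The fingers straddle the left rim wall (finger tips at (265,280) and (378,280)), with the mark at (431,184) and the pointer tip at (498,230). Descending and closing.

carry_out(commands=[{"tx": 0,"ty": 0,"tz": 3,"rx": 0,"ry": 0,"rz": 0,"gripper": 0.5},{"tx": 0,"ty": 0,"tz": 6,"rx": 0,"ry": 0,"rz": 0,"gripper": 0.5},{"tx": 0,"ty": 0,"tz": 7,"rx": 0,"ry": 0,"rz": 0,"gripper": 0.5},{"tx": 0,"ty": 0,"tz": 7,"rx": 0,"ry": 0,"rz": 0,"gripper": 0.5}])

```text
t: 1.62
tool_pos: [0.4779, 0.141, 0.043]
eef_rot: [0.862, 0.506, -0.0, 0.0]
ft_force: [-0.6, 0.0, 0.7]
grip_width: 0.503
finger_force: 0.0
```

carry_out(commands=[{"tx": 0,"ty": 0,"tz": 0,"rx": 0,"ry": 0,"rz": 0,"gripper": 0},{"tx": 0,"ty": 0,"tz": 0,"rx": 0,"ry": 0,"rz": 0,"gripper": 0},{"tx": 0,"ty": 0,"tz": 0,"rx": 0,"ry": 0,"rz": 0,"gripper": 0},{"tx": 0,"ty": 0,"tz": 0,"rx": 0,"ry": 0,"rz": 0,"gripper": 0},{"tx": 0,"ty": 0,"tz": 0,"rx": 0,"ry": 0,"rz": 0,"gripper": 0},{"tx": 0,"ty": 0,"tz": 0,"rx": 0,"ry": 0,"rz": 0,"gripper": 0}])

```text
t: 2.38
tool_pos: [0.4787, 0.141, 0.0432]
eef_rot: [0.862, 0.506, 0.001, 0.001]
ft_force: [5.9, -1.6, -2.1]
grip_width: 0.118
finger_force: 28.8
```

Run:
```python
from h import *
ax=np.array([.522,.1166]); a=np.radians(150.85)
s=manip.observe(); R=Ro.from_quat(s["eef_rot"]).as_matrix()
d=s["tool_pos"][:2]-ax; print(s["t"],s["tool_pos"],np.hypot(*d),np.degrees(np.arctan2(d[1],d[0])),np.degrees(np.arctan2(R[1,1],R[0,1])))
# arc waypoints in tool frame (tool y points to the axis: outward = -y)
for k in range(1,13):
    t=np.radians(55.7*k/12); print(k,round(np.degrees(t),2),"tx",round(5.1*np.sin(t),2),"ty",round(5.1*(1-np.cos(t)),2))
```

```text
2.375 [0.4786862  0.14099914 0.04319859] 0.049713214610220345 150.60695994312826 -29.174807272639633
1 4.64 tx 0.41 ty 0.02
2 9.28 tx 0.82 ty 0.07
3 13.93 tx 1.23 ty 0.15
4 18.57 tx 1.62 ty 0.27
5 23.21 tx 2.01 ty 0.41
6 27.85 tx 2.38 ty 0.59
7 32.49 tx 2.74 ty 0.8
8 37.13 tx 3.08 ty 1.03
9 41.78 tx 3.4 ty 1.3
10 46.42 tx 3.69 ty 1.58
11 51.06 tx 3.97 ty 1.89
12 55.7 tx 4.21 ty 2.23
```

carry_out(commands=[{"tx": 0.41,"ty": 0.05,"tz": 0,"rx": 0,"ry": 0,"rz": 4.64,"gripper": 0},{"tx": 0.82,"ty": 0.12,"tz": 0,"rx": 0,"ry": 0,"rz": 9.28,"gripper": 0},{"tx": 1.23,"ty": 0.22,"tz": 0,"rx": 0,"ry": 0,"rz": 13.93,"gripper": 0},{"tx": 1.62,"ty": 0.35,"tz": 0,"rx": 0,"ry": 0,"rz": 18.57,"gripper": 0},{"tx": 2.01,"ty": 0.5,"tz": 0,"rx": 0,"ry": 0,"rz": 23.21,"gripper": 0},{"tx": 2.38,"ty": 0.68,"tz": 0,"rx": 0,"ry": 0,"rz": 27.85,"gripper": 0}])

```text
t: 3.12
tool_pos: [0.495, 0.1585, 0.0432]
eef_rot: [0.959, 0.283, -0.0, 0.0]
ft_force: [-1.7, -3.9, 4.1]
grip_width: 0.116
finger_force: 28.8
```

Run:
```python
from h import *
ax=np.array([.522,.1166])
s=manip.observe(); R=Ro.from_quat(s["eef_rot"]).as_matrix()
d=s["tool_pos"][:2]-ax; print(s["t"],s["tool_pos"],np.hypot(*d),np.degrees(np.arctan2(d[1],d[0])),np.degrees(np.arctan2(R[1,1],R[0,1])),"F tool",R.T@s["ft_force"],s["finger_force"])
for k in range(1,7):
    t=np.radians(27.85*k/6); print(k,round(np.degrees(t),2),"tx",round(5.1*np.sin(t),2),"ty",round(5.1*(1-np.cos(t)),2))
```

```text
3.125 [0.49503815 0.15852766 0.0432042 ] 0.04984847023501462 122.74329864526347 -57.139913946114106 F tool [-3.54310791  2.39236617 -4.06133071] 28.819049906887813
1 4.64 tx 0.41 ty 0.02
2 9.28 tx 0.82 ty 0.07
3 13.93 tx 1.23 ty 0.15
4 18.57 tx 1.62 ty 0.27
5 23.21 tx 2.01 ty 0.41
6 27.85 tx 2.38 ty 0.59
```

carry_out(commands=[{"tx": 0.41,"ty": 0.02,"tz": 0,"rx": 0,"ry": 0,"rz": 4.64,"gripper": 0},{"tx": 0.82,"ty": 0.07,"tz": 0,"rx": 0,"ry": 0,"rz": 9.28,"gripper": 0},{"tx": 1.23,"ty": 0.15,"tz": 0,"rx": 0,"ry": 0,"rz": 13.93,"gripper": 0},{"tx": 1.62,"ty": 0.27,"tz": 0,"rx": 0,"ry": 0,"rz": 18.57,"gripper": 0},{"tx": 2.01,"ty": 0.41,"tz": 0,"rx": 0,"ry": 0,"rz": 23.21,"gripper": 0},{"tx": 2.38,"ty": 0.59,"tz": 0,"rx": 0,"ry": 0,"rz": 27.85,"gripper": 0},{"tx": 2.38,"ty": 0.59,"tz": 0,"rx": 0,"ry": 0,"rz": 27.85,"gripper": 0},{"tx": 2.38,"ty": 0.59,"tz": 0,"rx": 0,"ry": 0,"rz": 27.85,"gripper": 0}])

```text
t: 4.12
tool_pos: [0.5185, 0.1666, 0.0432]
eef_rot: [0.999, 0.046, 0.0, 0.0]
ft_force: [-0.3, -2.8, 4.4]
grip_width: 0.119
finger_force: 28.9
```

Run:
```python
from h import *
ax=np.array([.522,.1166])
s=manip.observe(); R=Ro.from_quat(s["eef_rot"]).as_matrix()
d=s["tool_pos"][:2]-ax; print(s["t"],s["tool_pos"],np.hypot(*d),np.degrees(np.arctan2(d[1],d[0])),np.degrees(np.arctan2(R[1,1],R[0,1])),"F tool",R.T@s["ft_force"],s["finger_force"])
c,im=shot("scene"); c2,im2=shot("wrist")
a=cv2.resize(im[250:370,270:450],None,fx=3,fy=3,interpolation=cv2.INTER_NEAREST)
b=cv2.resize(im2,(480,360)); o=np.zeros((720,540,3),np.uint8); o[:360]=a;o[360:,:480]=b
cv2.imwrite("pics/m3.png",cv2.resize(o,(450,600)))
for n,cc,i in(("scene",c,im),("wrist",c2,im2)):
    r=red(i)
    for (u,st) in blobs(r,6):
        p=plane(cc,u,.073)[0,:2]
        if np.hypot(*(p-ax))<.12: dd=p-ax; print(n,u,st,p,np.hypot(*dd),np.degrees(np.arctan2(dd[1],dd[0]))+9.15)
```

```text
4.125 [0.51847832 0.16664236 0.04322756] 0.05016612584166651 94.0254974867531 -84.77835708873884 F tool [-0.5335094   2.79313732 -4.42115998] 28.864475777372718
scene [341.0, 308.7] [334, 306, 15, 6, 53] [0.60504304 0.10374842] 0.08403159906644236 0.35280304698004095
wrist [513.4, 123.2] [488, 80, 56, 99, 2501] [0.60292965 0.1051239 ] 0.08173927347010937 1.0790705095517676
wrist [486.3, 206.6] [478, 193, 18, 28, 227] [0.57209226 0.10823738] 0.05078551453121345 -0.3278062209869699
```

View pics/m3.png

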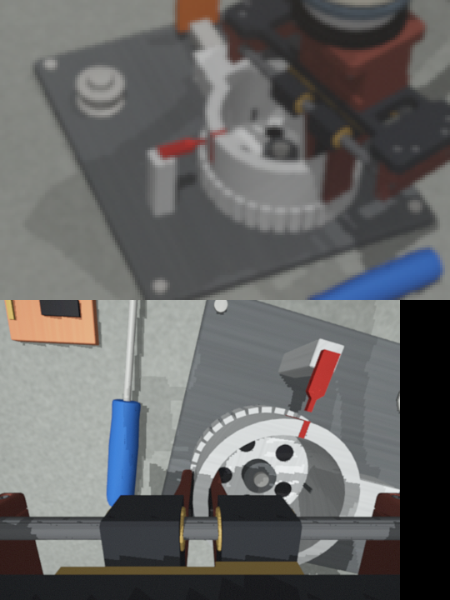

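The mark lines up with the pointer to within about 1° in both views, with the wrist mark at (486,207). Next: release, rise, and go behind the tab with the gripper shut.

carry_out(commands=[{"tx": 0,"ty": 0,"tz": 0,"rx": 0,"ry": 0,"rz": 0,"gripper": 0.4},{"tx": 0,"ty": 0,"tz": 0,"rx": 0,"ry": 0,"rz": 0,"gripper": 0.4},{"tx": 0,"ty": 0,"tz": 0,"rx": 0,"ry": 0,"rz": 0,"gripper": 0.4},{"tx": 0,"ty": 0,"tz": -3,"rx": 0,"ry": 0,"rz": 0,"gripper": 0.4},{"tx": 0,"ty": 0,"tz": -7,"rx": 0,"ry": 0,"rz": 0,"gripper": 0.4},{"tx": 0,"ty": 0,"tz": -8,"rx": 0,"ry": 0,"rz": 0,"gripper": 0.4}])

```text
t: 4.97
tool_pos: [0.5195, 0.1674, 0.1256]
eef_rot: [0.999, 0.045, 0.002, -0.001]
ft_force: [0.5, 0.3, -0.3]
grip_width: 0.399
finger_force: 0.0
```

carry_out(commands=[{"tx": -0.5,"ty": 2.5,"tz": 0,"rx": 0,"ry": 0,"rz": -9,"gripper": 0},{"tx": -1,"ty": 5,"tz": 0,"rx": 0,"ry": 0,"rz": -18,"gripper": 0},{"tx": -1.6,"ty": 8,"tz": 0,"rx": 0,"ry": 0,"rz": -27,"gripper": 0},{"tx": -2.2,"ty": 11,"tz": 0,"rx": 0,"ry": 0,"rz": -36,"gripper": 0},{"tx": -2.8,"ty": 14,"tz": 0,"rx": 0,"ry": 0,"rz": -45,"gripper": 0},{"tx": -3.4,"ty": 17,"tz": 0,"rx": 0,"ry": 0,"rz": -54,"gripper": 0},{"tx": -4,"ty": 20,"tz": 0,"rx": 0,"ry": 0,"rz": -63,"gripper": 0},{"tx": -4.4,"ty": 22,"tz": 0,"rx": 0,"ry": 0,"rz": -71,"gripper": 0},{"tx": -4.57,"ty": 22.5,"tz": 0,"rx": 0,"ry": 0,"rz": -75.7,"gripper": 0},{"tx": -4.57,"ty": 22.5,"tz": 0,"rx": 0,"ry": 0,"rz": -75.7,"gripper": 0},{"tx": -4.57,"ty": 22.5,"tz": 0,"rx": 0,"ry": 0,"rz": -75.7,"gripper": 0}])

```text
t: 6.35
tool_pos: [0.4927, -0.0609, 0.1219]
eef_rot: [0.762, 0.648, -0.0, -0.0]
ft_force: [0.8, 0.3, 0.2]
grip_width: 0.007
finger_force: 0.0
```

Run:
```python
from h import *
ax=np.array([.522,.1166]); th=np.radians(-9.15); D=np.array([[np.cos(th),-np.sin(th)],[np.sin(th),np.cos(th)]])
s=manip.observe(); R=Ro.from_quat(s["eef_rot"]).as_matrix()
print(s["t"],s["tool_pos"],"TCP in drive mm",(s["tool_pos"][:2]-ax)@D*1e3,np.degrees(np.arctan2(R[1,0],R[0,0])),s["grip_width"],s["ft_force"])
c,im=shot("wrist","w4")
for (u,st) in blobs(red(im),20): p=plane(c,u,.073)[0,:2]-ax; print("red",u,st,p@D*1e3)
o=orange(im)
for (u,st) in blobs(o,200): print("or",u,st,(plane(c,u,.077)[0,:2]-ax)@D*1e3)
```

```text
6.35 [ 0.49272486 -0.06092607  0.12191488] TCP in drive mm [  -0.67249068 -179.92244624] 80.77511232657119 0.006871446739578285 [0.77123565 0.32294145 0.15106674]
or [322.5, 222.5] [294, 207, 58, 29, 1465] [  -0.83588562 -153.81468302]
```

View pics/w4.png

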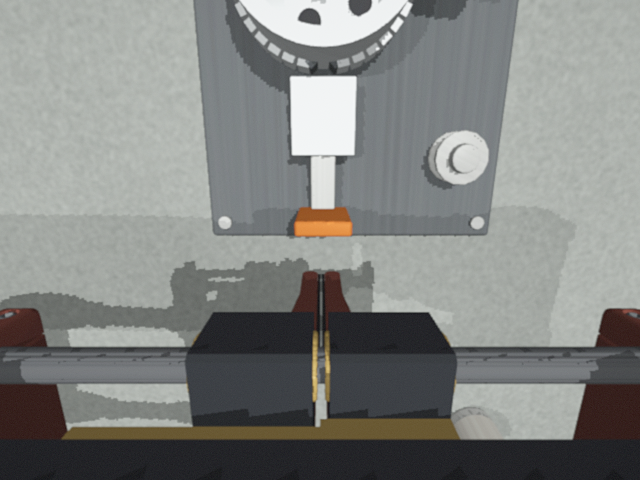

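The shut fingers (320,275) are centred on the orange tab (294–351, 207–235), about 7 mm behind its outer face. Lowering now, then closing in.

carry_out(commands=[{"tx": 0,"ty": 0,"tz": 3,"rx": 0,"ry": 0,"rz": 0,"gripper": 0},{"tx": 0,"ty": 0,"tz": 6.5,"rx": 0,"ry": 0,"rz": 0,"gripper": 0},{"tx": 0,"ty": 0,"tz": 7.4,"rx": 0,"ry": 0,"rz": 0,"gripper": 0},{"tx": 0,"ty": 0,"tz": 7.4,"rx": 0,"ry": 0,"rz": 0,"gripper": 0},{"tx": 0.3,"ty": 0,"tz": 7.4,"rx": 0,"ry": 0,"rz": 0,"gripper": 0},{"tx": 0.3,"ty": 0,"tz": 7.4,"rx": 0,"ry": 0,"rz": 0,"gripper": 0},{"tx": 0.3,"ty": 0,"tz": 7.4,"rx": 0,"ry": 0,"rz": 0,"gripper": 0}])

```text
t: 7.28
tool_pos: [0.4938, -0.0584, 0.0495]
eef_rot: [0.761, 0.648, 0.0, 0.001]
ft_force: [-0.1, -0.6, 0.4]
grip_width: 0.003
finger_force: 0.0
```

carry_out(commands=[{"tx": 0.2,"ty": 0,"tz": 0,"rx": 0,"ry": 0,"rz": 0,"gripper": 0},{"tx": 0.4,"ty": 0,"tz": 0,"rx": 0,"ry": 0,"rz": 0,"gripper": 0},{"tx": 0.4,"ty": 0,"tz": 0,"rx": 0,"ry": 0,"rz": 0,"gripper": 0}])

```text
t: 7.65
tool_pos: [0.494, -0.0549, 0.0489]
eef_rot: [0.761, 0.648, -0.0, 0.0]
ft_force: [-0.3, -4.3, 1.6]
grip_width: 0.003
finger_force: 1.9
```

carry_out(commands=[{"tx": 0.2,"ty": 0,"tz": 0,"rx": 0,"ry": 0,"rz": 0,"gripper": 0},{"tx": 0.4,"ty": 0,"tz": 0,"rx": 0,"ry": 0,"rz": 0,"gripper": 0},{"tx": 0.4,"ty": 0,"tz": 0,"rx": 0,"ry": 0,"rz": 0,"gripper": 0}])

```text
t: 8.02
tool_pos: [0.4948, -0.0503, 0.0489]
eef_rot: [0.761, 0.649, 0.0, 0.0]
ft_force: [-1.0, -3.0, 3.9]
grip_width: 0.006
finger_force: 1.7
```

carry_out(commands=[{"tx": 0.2,"ty": 0,"tz": 0,"rx": 0,"ry": 0,"rz": 0,"gripper": 0},{"tx": 0.4,"ty": 0,"tz": 0,"rx": 0,"ry": 0,"rz": 0,"gripper": 0},{"tx": 0.4,"ty": 0,"tz": 0,"rx": 0,"ry": 0,"rz": 0,"gripper": 0}])

```text
t: 8.4
tool_pos: [0.4955, -0.0462, 0.0487]
eef_rot: [0.761, 0.649, 0.0, 0.0]
ft_force: [-0.8, -3.1, 2.4]
grip_width: 0.007
finger_force: 1.4
```

carry_out(commands=[{"tx": 0.1,"ty": 0,"tz": 0,"rx": 0,"ry": 0,"rz": 0,"gripper": 0},{"tx": 0.2,"ty": 0,"tz": 0,"rx": 0,"ry": 0,"rz": 0,"gripper": 0},{"tx": 0.2,"ty": 0,"tz": 0,"rx": 0,"ry": 0,"rz": 0,"gripper": 0}])

```text
t: 8.78
tool_pos: [0.4957, -0.0445, 0.0487]
eef_rot: [0.761, 0.648, 0.0, 0.0]
ft_force: [-0.0, -2.7, 3.3]
grip_width: 0.002
finger_force: 1.7
```

carry_out(commands=[{"tx": 0.1,"ty": 0,"tz": 0,"rx": 0,"ry": 0,"rz": 0,"gripper": 0},{"tx": 0.1,"ty": 0,"tz": 0,"rx": 0,"ry": 0,"rz": 0,"gripper": 0},{"tx": 0.1,"ty": 0,"tz": 0,"rx": 0,"ry": 0,"rz": 0,"gripper": 0}])

```text
t: 9.15
tool_pos: [0.4959, -0.0435, 0.0487]
eef_rot: [0.761, 0.648, 0.0, 0.0]
ft_force: [0.7, -3.2, 3.2]
grip_width: 0.008
finger_force: 1.7
```

carry_out(commands=[{"tx": 0.1,"ty": 0,"tz": 0,"rx": 0,"ry": 0,"rz": 0,"gripper": 0},{"tx": 0.1,"ty": 0,"tz": 0,"rx": 0,"ry": 0,"rz": 0,"gripper": 0},{"tx": 0.1,"ty": 0,"tz": 0,"rx": 0,"ry": 0,"rz": 0,"gripper": 0}])

```text
t: 9.52
tool_pos: [0.496, -0.0425, 0.0487]
eef_rot: [0.761, 0.648, 0.0, 0.0]
ft_force: [1.4, -2.8, 2.1]
grip_width: 0.005
finger_force: 1.7
```

carry_out(commands=[{"tx": 0.1,"ty": 0,"tz": 0,"rx": 0,"ry": 0,"rz": 0,"gripper": 0},{"tx": 0.1,"ty": 0,"tz": 0,"rx": 0,"ry": 0,"rz": 0,"gripper": 0}])

```text
t: 9.78
tool_pos: [0.4962, -0.0415, 0.0487]
eef_rot: [0.761, 0.648, 0.0, 0.0]
ft_force: [0.4, -4.4, 1.7]
grip_width: 0.008
finger_force: 1.8
```

carry_out(commands=[{"tx": 0.1,"ty": 0,"tz": 0,"rx": 0,"ry": 0,"rz": 0,"gripper": 0},{"tx": 0.1,"ty": 0,"tz": 0,"rx": 0,"ry": 0,"rz": 0,"gripper": 0}])

```text
t: 10.02
tool_pos: [0.4963, -0.0409, 0.0487]
eef_rot: [0.761, 0.648, -0.0, 0.0]
ft_force: [0.6, -6.0, 2.5]
grip_width: 0.004
finger_force: 2.7
```

carry_out(commands=[{"tx": 0.05,"ty": 0,"tz": 0,"rx": 0,"ry": 0,"rz": 0,"gripper": 0},{"tx": 0.05,"ty": 0,"tz": 0,"rx": 0,"ry": 0,"rz": 0,"gripper": 0},{"tx": 0.05,"ty": 0,"tz": 0,"rx": 0,"ry": 0,"rz": 0,"gripper": 0}])

```text
t: 10.4
tool_pos: [0.4963, -0.0409, 0.0487]
eef_rot: [0.761, 0.648, -0.001, 0.001]
ft_force: [0.8, -6.9, 3.3]
grip_width: 0.005
finger_force: 3.5
```

carry_out(commands=[{"tx": 0.05,"ty": 0,"tz": 0,"rx": 0,"ry": 0,"rz": 0,"gripper": 0},{"tx": 0.05,"ty": 0,"tz": 0,"rx": 0,"ry": 0,"rz": 0,"gripper": 0},{"tx": 0.05,"ty": 0,"tz": 0,"rx": 0,"ry": 0,"rz": 0,"gripper": 0}])

```text
t: 10.78
tool_pos: [0.4963, -0.0409, 0.0487]
eef_rot: [0.762, 0.648, -0.001, 0.001]
ft_force: [0.5, -8.7, 3.3]
grip_width: 0.004
finger_force: 4.3
```

carry_out(commands=[{"tx": 0.05,"ty": 0,"tz": 0,"rx": 0,"ry": 0,"rz": 0,"gripper": 0},{"tx": 0.05,"ty": 0,"tz": 0,"rx": 0,"ry": 0,"rz": 0,"gripper": 0},{"tx": 0.05,"ty": 0,"tz": 0,"rx": 0,"ry": 0,"rz": 0,"gripper": 0}])

```text
t: 11.15
tool_pos: [0.4963, -0.0409, 0.0487]
eef_rot: [0.762, 0.648, -0.001, 0.001]
ft_force: [-0.1, -10.5, 3.5]
grip_width: 0.007
finger_force: 5.1
```

carry_out(commands=[{"tx": 0.05,"ty": 0,"tz": 0,"rx": 0,"ry": 0,"rz": 0,"gripper": 0},{"tx": 0.05,"ty": 0,"tz": 0,"rx": 0,"ry": 0,"rz": 0,"gripper": 0},{"tx": 0.05,"ty": 0,"tz": 0,"rx": 0,"ry": 0,"rz": 0,"gripper": 0}])

```text
t: 11.52
tool_pos: [0.4963, -0.0408, 0.0487]
eef_rot: [0.762, 0.648, -0.002, 0.001]
ft_force: [-0.9, -11.5, 3.9]
grip_width: 0.003
finger_force: 5.9
```

carry_out(commands=[{"tx": 0.05,"ty": 0,"tz": 0,"rx": 0,"ry": 0,"rz": 0,"gripper": 0},{"tx": 0.1,"ty": 0,"tz": 0,"rx": 0,"ry": 0,"rz": 0,"gripper": 0},{"tx": 0.1,"ty": 0,"tz": 0,"rx": 0,"ry": 0,"rz": 0,"gripper": 0},{"tx": 0.1,"ty": 0,"tz": 0,"rx": 0,"ry": 0,"rz": 0,"gripper": 0}])

```text
t: 12.02
tool_pos: [0.4963, -0.0408, 0.0488]
eef_rot: [0.762, 0.648, -0.002, 0.002]
ft_force: [-0.5, -15.2, 3.5]
grip_width: 0.009
finger_force: 7.6
```

Run:
```python
from h import *
ax=np.array([.522,.1166]); th=np.radians(-9.15); D=np.array([[np.cos(th),-np.sin(th)],[np.sin(th),np.cos(th)]])
s=manip.observe(); print("TCP drive",(s["tool_pos"][:2]-ax)@D*1e3,s["ft_force"][:2]@D)
for n in("wrist","scene","side"):
    c,im=shot(n,n+"5")
    for (u,st) in blobs(red(im),4):
        p=(plane(c,u,.073)[0,:2]-ax)@D*1e3
        if np.hypot(*p)<120: print(n,u,st,p)
```

```text
TCP drive [  -0.37509708 -159.44154125] [  1.90802371 -15.08235884]
scene [341.0, 308.6] [334, 306, 15, 6, 55] [83.93814541  0.29725482]
```

There is 15 N with no movement for the last several steps, so the bolt is home. Backing off and checking.

carry_out(commands=[{"tx": -0.6,"ty": 0,"tz": 0,"rx": 0,"ry": 0,"rz": 0,"gripper": 0},{"tx": -1.5,"ty": 0,"tz": 0,"rx": 0,"ry": 0,"rz": 0,"gripper": 0},{"tx": -1.5,"ty": 0,"tz": 0,"rx": 0,"ry": 0,"rz": 0,"gripper": 0},{"tx": -1.5,"ty": 0,"tz": -5,"rx": 0,"ry": 0,"rz": 0,"gripper": 0},{"tx": -1.5,"ty": 0,"tz": -10,"rx": 0,"ry": 0,"rz": 0,"gripper": 0},{"tx": 4,"ty": 0,"tz": -14,"rx": 0,"ry": 0,"rz": 0,"gripper": 0},{"tx": 8,"ty": 0,"tz": -17,"rx": 0,"ry": 0,"rz": 0,"gripper": 0},{"tx": 10,"ty": 0,"tz": -18,"rx": 0,"ry": 0,"rz": 0,"gripper": 0},{"tx": 10,"ty": 0,"tz": -18,"rx": 0,"ry": 0,"rz": 0,"gripper": 0},{"tx": 10,"ty": 0,"tz": -18,"rx": 0,"ry": 0,"rz": 0,"gripper": 0}])

```text
t: 13.42
tool_pos: [0.5122, 0.0607, 0.2275]
eef_rot: [0.761, 0.648, -0.001, -0.0]
ft_force: [-0.9, -0.9, -0.8]
grip_width: 0.004
finger_force: 0.0
```

Run:
```python
from h import *
ax=np.array([.522,.1166]); th=np.radians(-9.15); D=np.array([[np.cos(th),-np.sin(th)],[np.sin(th),np.cos(th)]])
c,im=shot("wrist","w6"); s=manip.observe(); print(s["t"],s["ft_force"])
for (u,st) in blobs(red(im),8)+blobs(orange(im),80):
    p=(plane(c,u,.074)[0,:2]-ax)@D*1e3
    print(u,st,p)
```

```text
13.475 [0.40478855 0.04106827 0.02395878]
[413.9, 161.3] [392, 156, 39, 12, 324] [ 8.02657043e+01 -1.50167452e-02]
[380.3, 161.5] [375, 161, 12, 2, 23] [50.48909643 -0.17889478]
```

View pics/w6.png

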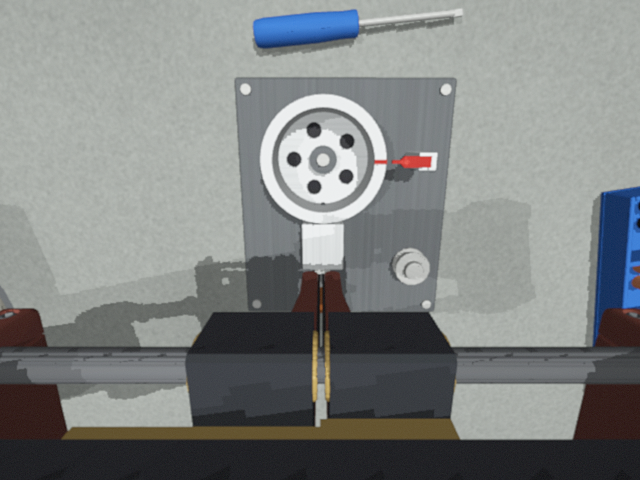

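The mark (380,161) is in line with the pointer (0.2 mm off), the spare pulley at (411,266) is undisturbed, and the arm is clear of everything. Handing in.

```bash
python3 -c "
from rig import manip
print(manip.finish_job())"
```

```text
the job is handed in; nothing more can be done
None
```

The job is handed in: the mark is within about 0.2 mm of the pointer, the bolt was felt to seat home at roughly 15 mm of travel (15 N peak push, under the 25 N limit), and the arm is clear, at about 13.5 s; the verdict was not shown.

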